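Run the big canister along the tank glass into its sprung keeper

TASK

Put the big round canister away in its keeper: set it gently against the shrimp tank's front glass, well before the keeper, then push it along the glass, staying against it all the way, past the sprung roller and press it fully home on the rubber stop. It is too wide to grip; keep it standing, press neither the tank's glass nor the stop hard, and leave the other things on the shelf where they are.

Things in the scene. Friction and masses are not known exactly. Their poses are not given: they have to be found in the camera images.
- canister: Big twist-cap canister: upright blue plastic drum, loose, 0.55 to 0.9 kg, smooth body 110 mm in diameter and 52 mm high, above it a ribbed cap 106 mm in diameter and 18 mm high (70 mm in all). Plain sliding takes about 3 to 6 N of push; pushed below 50 mm height it does not tip. Origin: centre of its underside, z up; its turn about z does not matter.
- tank: Fixed dry shrimp tank of clear glass, 220 mm (x) by 440 mm (y) by 180 mm high, flat glass lid on it. Origin: centre of its underside; x points away from the robot's side. The front glass is its flat outer face at x = -110 mm, y from -220 to +220 mm: the wall to push along, towards the tank's -y.
- keeper: Fixed steel keeper before the tank's front glass. Axes parallel to the tank's: the glass is its plane x = +55 mm; the canister comes from +y. Origin: on the shelf, where the canister's axis stands when home if the stop were at mid-adjustment. Stop plate 70 mm wide, 58 mm high, front face at y = -76 mm, braces and foot behind to y = -152 mm; before the plate the rubber stop (next entry).
- stud (a point): Fixed point where the rubber stop's threaded stud passes the front of the keeper's plate, 33 mm above the shelf. The stop, a rubber disc 36 mm across and 8 mm thick facing the keeper's +y, is screwed in or out and locked: its face stands 11 to 31 mm before this point (home is up to 10 mm either side of the keeper's origin in y). No reading tells where: feel for it. It does not give.
- keeper_arm (a joint): Angle of the keeper's sprung arm, rad: 0 at rest, growing as its roller is pushed from the glass by the passing canister, at most about 0.22 (canister's axis 32 mm before the keeper's origin in y; some 4 to 8 N more push than plain sliding). With the canister home 0.05 to 0.18, the roller behind it. The spring (3 to 6 N at the roller) does not draw the canister home by itself.
- roller_axis (a point): Middle of the arm's free-turning white plastic roller, 18 mm in diameter, 24 mm high, axis upright, 36 mm above the shelf. At rest it lies at x = -43, y = +32 mm from the keeper's origin; the arm, 8 mm wide, runs from there to its pivot post, 21 mm thick and 52 mm high, at x = -80, y = -60 mm from the keeper's origin.
- small_canister: Bystander: small blue twist-cap canister, 58 mm in diameter, 61 mm high, loose, behind the big one. Origin: centre of underside.
- jar: Bystander: amber glass jar, 52 mm in diameter, 85 mm high, loose, near the small canister. Origin: centre of underside.
- bowl: Bystander: white ceramic feeding bowl, 76 mm across, 28 mm high, loose, on the robot's side of the canister's way. Origin: centre of underside.
- scraper: Bystander: aluminium scraper lying flat, 190 mm long, blade 60 mm wide at its +x end, 12 mm high, loose, beyond the stop. Origin: underside, middle.
- pipette: Bystander: clear plastic pipette lying flat, 150 mm long along its x, 18 mm thick, loose, on the robot's side of the keeper. Origin: underside, middle.
- tweezers: Bystander: steel tweezers lying flat, 130 mm long along its x, 12 mm wide, 6 mm high, loose, on the robot's side of the canister. Origin: underside, middle.
There are look-alikes about, which are no part of the job. Leave any brown, purple or yellow look-alike of the canister alone.

How it is judged:
By the outcome, as a careful person would: the job done as asked, in the order asked, and still so for the second after the job is handed in, with the robot touching nothing.
It also fails if it takes over 58 s, if anything falls off the work surface, if the arm or the gripper's body presses on something with over 40 N, if the wrist force passes 120 N, or if a joint passes its speed limit or range.

ROBOT

A 7-joint arm with a two-finger parallel gripper is mounted at the origin on the work surface. World frame = base frame: x ahead of the robot, y to its left, z up, the work surface at z = 0. Lengths are in m, angles in rad, forces in N, time in s.
With the tool pointing down it reaches from about 0.4 to 0.85 m from the base axis. Payload 4.5 kg.
Tool frame: the origin (TCP) lies between the finger pads; the fingertips stand 11 mm ahead of it and the grasp point (between the pads) lies 8 mm behind it (r.nose_length is the distance from the TCP to the fingertips, in m); z points along the fingers, y is the line along which they close (so a half turn about z gives the same grasp; the last joint's range is limited). The gripper opens to 88 mm and grips with 3 to 60 N. Pads are 18 mm wide; open, the fingers measure 123 mm over their backs; the gripper's body (75 mm by 187 mm) begins 45 mm behind the grasp point.
Start: joints at [1.378, 0.689, -0.195, 1.565, 0.157, 0.902, -0.215], TCP at [0.141, -0.609, 0.25] pointing down, gripper open.
Joint ranges: [-3.01, 3.01], [-0.46, 2.08], [-1.47, 1.51], [0.13, 2.56], [-1, 4.14], [0.04, 2.09], [-2.66, 2.66]. Speed limits (rad/s): [2.57, 2.57, 3.14, 3.14, 3.14, 3.14, 3.14].

INTERFACE

Orientations are given as a unit quaternion [x, y, z, w].
In Python, from plant import get_state, snapshot, camera_model, r gives the robot as it stands.
- The arm moves only by the shell command python3 -m inch 'ROWS' [FORCE]. ROWS is text: rows parted by semicolons, each of 7 numbers parted by spaces: the opening, from -1 (shut) to 1 (fully open), then the shift along the tool's x, y, z in m, then the turn, a rotation vector about the tool's x, y, z in rad. A call has 1 to 20 rows; each row shifts and turns the commanded pose from where the row before left it, along the tool's axes as they then stand; what a row does not reach is not made up. A row lasts 1/12 s, in which the tool goes at most 41.7 mm and 7.16 degrees, less where a joint would pass 70% of its speed; a pose out of reach is approached as far as the arm can. A call is refused whole if a number of a shift passes 0.0417 or a number of a turn 0.125, either way. A call with a gripper value outside its range is refused whole. The fingers move at their own pace and stop on an object; FORCE is the grip in N (left out, the last holds). Time passes only in rows, so rows that do not move let the fingers close. It gives the time, the measured TCP pose, the force, the opening and the grip force at its end, in the units of the state.
- get_state(): the state, without advancing time (a new reading comes with each control period).
- snapshot(name): name is "scene" or "side" or "wrist"; returns (picture, depth): 420x560x3 uint8, red, green, blue; 420x560 float32, m along the optical axis (not along the pixel's ray), 0 where there is no reading.
- camera_model(name): a dict with "intrinsics" (3x3 intrinsics, pixels), "view" (4x4, takes a point from world to camera coordinates). Camera axes: x right, y down, z forward; pixel columns grow to the right and rows downward; lengths in m; the calibration is good to about 2 mm. A picture is of the moment at which its call begins: read the wrist's pose just before it. camera_model takes no time and is no camera call; for the wrist camera it gives the pose at the moment of the call.
- r.finish_job(): hands the job in; it is judged then, once.
The state is a dict: "clock": time; "q": joint angles; "qd": joint speeds; "joint_torque": joint torques, N m; "tool_pos": TCP position; "eef_rot": TCP orientation; "contact_force": force on the tool from outside, world axes, zero at the start; "moment": the same for the moment, N m; "opening": opening from 0.0 (shut) to 1.0 (fully open); "finger_force": force on a finger pad.
Only numpy, scipy, OpenCV 4.12 (cv2) and the standard library are available. Lean on these libraries where they do the work, as an engineer would, in place of code of your own. Each camera call takes 0.05 s, during which the arm holds its last target. There are 200 camera calls.

## Working session

There is one attempt and no reset: what is moved stays moved. The work goes in short steps, Python scripts to look and compute and a shell command to move; the robot and the scene stay as the last step left them, time stands still between calls to the robot, and variables do not carry over. Pictures are saved under pics/ and viewed, at most 10 in all, crops included, and the job is handed in when it is done.

```bash
ls; mkdir -p pics
python3 - <<'E'
from plant import *
import cv2,numpy as np
for n in("scene","side"):
    p,d=snapshot(n); cv2.imwrite(f"pics/{n}0.png",p[:,:,::-1]); np.save(f"pics/{n}0.npy",d)
    m=camera_model(n); print(n,m["intrinsics"],m["view"])
s=get_state(); print(s["clock"],s["tool_pos"],s["eef_rot"],r.nose_length)
a=cv2.imread("pics/scene0.png");b=cv2.imread("pics/side0.png")
E
```

```text
pics
scene [[495.2481956   0.        270.4918519]
 [  0.        495.2481956 213.1709761]
 [  0.          0.          1.       ]] [[ 0.88076962  0.47323051 -0.01725573 -0.46599639]
 [ 0.35217726 -0.67895688 -0.64419619 -0.13624849]
 [-0.31656919  0.56131136 -0.76466562  1.45300483]
 [ 0.          0.          0.          1.        ]]
side [[468.84801623   0.         283.85950156]
 [  0.         468.84801623 211.04624226]
 [  0.           0.           1.        ]] [[-0.79235973 -0.61005007  0.00222743  0.45348216]
 [-0.41255684  0.53315005 -0.73861213  0.26123492]
 [ 0.44940283 -0.58616545 -0.67412696  0.7750029 ]
 [ 0.          0.          0.          1.        ]]
0.1 [ 0.14037931 -0.60848357  0.24900389] [ 9.93573709e-01  1.13184125e-01 -1.49583798e-04 -7.85570741e-04] 0.011
```

View pics/scene0.png

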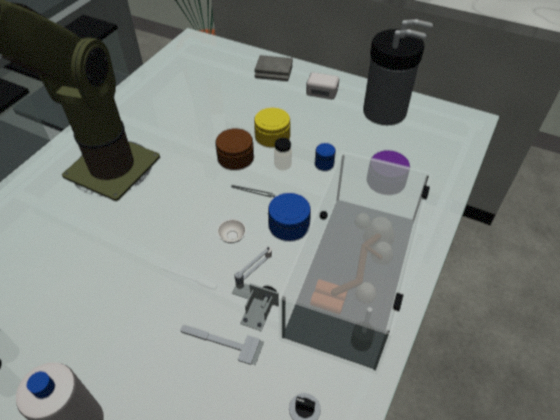

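View pics/side0.png

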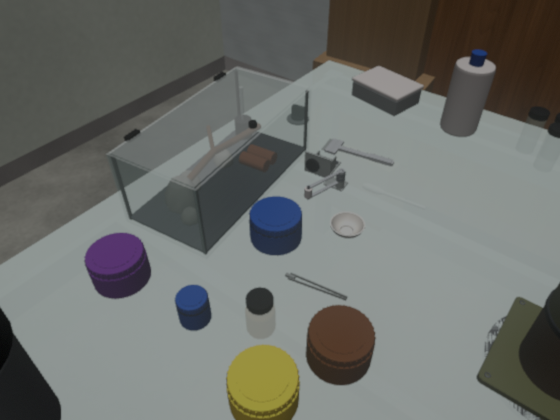

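The scene view shows the big blue canister at about (289,216), the roller at (268,252), the pivot post at (239,280), the stop plate at about (262,293) and the tank to the right. The side view shows the canister at (276,225) and the keeper at about (322,175). Next I'll measure.

```bash
cat > h.py <<'E'
import numpy as np,cv2
from plant import camera_model
def cloud(n,d):
    m=camera_model(n);K=m["intrinsics"];V=np.array(m["view"])
    v,u=np.mgrid[:d.shape[0],:d.shape[1]]
    c=np.stack([(u-K[0][2])/K[0][0]*d,(v-K[1][2])/K[1][1]*d,d],-1)
    return (c-V[:3,3])@V[:3,:3]
def ray(n,uv,z):
    m=camera_model(n);K=np.array(m["intrinsics"]);V=np.array(m["view"]);R=V[:3,:3];o=-R.T@V[:3,3]
    w=R.T@np.linalg.inv(K)@[*uv,1];return o+w*(z-o[2])/w[2]
def proj(n,p):
    m=camera_model(n);K=np.array(m["intrinsics"]);V=np.array(m["view"]);c=K@(V[:3,:3]@p+V[:3,3]);return c[:2]/c[2]
def circ(P):
    A=np.c_[2*P[:,:2],np.ones(len(P))];b=(P[:,:2]**2).sum(1);x=np.linalg.lstsq(A,b,rcond=None)[0]
    return x[0],x[1],np.sqrt(x[2]+x[0]**2+x[1]**2)
E
python3 - <<'E'
from h import *
np.set_printoptions(precision=4,suppress=True)
for n in("scene","side"):
    im=cv2.imread(f"pics/{n}0.png");d=np.load(f"pics/{n}0.npy");P=cloud(n,d)
    hsv=cv2.cvtColor(im,cv2.COLOR_BGR2HSV)
    m=cv2.inRange(hsv,(100,120,30),(125,255,255))
    k,l,st,ce=cv2.connectedComponentsWithStats(m)
    for i in range(1,k):
        if st[i,4]<80: continue
        Q=P[(l==i)&(d>0)];zt=np.percentile(Q[:,2],97);T=Q[Q[:,2]>zt-.006]
        c,rad=cv2.minEnclosingCircle(T[:,:2].astype(np.float32))
        print(n,ce[i],st[i,4],"ztop",zt,"enc",c,rad,"mean",T[:,:2].mean(0))
    # tank lid & steel keeper
    x0,y0,x1,y1=(225,235,300,335) if n=="scene" else (295,140,355,205)
    big=cv2.resize(im[y0:y1,x0:x1],None,fx=7,fy=7,interpolation=cv2.INTER_CUBIC)[:590,:390 if n=="side" else 400]
    cv2.imwrite(f"pics/{n}_k.png",big); print(big.shape)
a=cv2.imread("pics/scene_k.png");b=cv2.imread("pics/side_k.png")
H=590;o=np.zeros((H,800,3),np.uint8);o[:min(H,a.shape[0]),:400]=a[:H,:400];o[:b.shape[0],400:400+b.shape[1]]=b
cv2.imwrite("pics/kk.png",o)
im=cv2.imread("pics/scene0.png");o=cv2.resize(im[140:380,265:445],None,fx=2.45,fy=2.45,interpolation=cv2.INTER_CUBIC)
cv2.imwrite("pics/tank.png",o);print(o.shape)
E
```

```text
scene [324.5437 156.0378] 423 ztop 0.06525386504660391 enc (0.5497543811798096, 0.28938519954681396) 0.028219055384397507 mean [0.5498 0.2884]
scene [288.734  215.9416] 1609 ztop 0.07405753803583659 enc (0.5605992078781128, 0.04106271639466286) 0.05385548621416092 mean [0.5616 0.04  ]
scene [ 40.174 384.298] 500 ztop 0.2227236906567676 enc (0.4214261472225189, -0.599520742893219) 0.018922992050647736 mean [ 0.4219 -0.6   ]
(590, 400, 3)
side [477.7868  57.0051] 197 ztop 0.22196085755684503 enc (0.42240944504737854, -0.5955888032913208) 0.022476160898804665 mean [ 0.42  -0.593]
side [274.7386 214.5397] 1473 ztop 0.07378655003511043 enc (0.5579723119735718, 0.048837870359420776) 0.05388215184211731 mean [0.5564 0.0504]
side [190.8779 298.0423] 639 ztop 0.06467786745002758 enc (0.5468565821647644, 0.29540789127349854) 0.027920229360461235 mean [0.5448 0.2972]
(455, 390, 3)
(588, 441, 3)
```

View pics/kk.png

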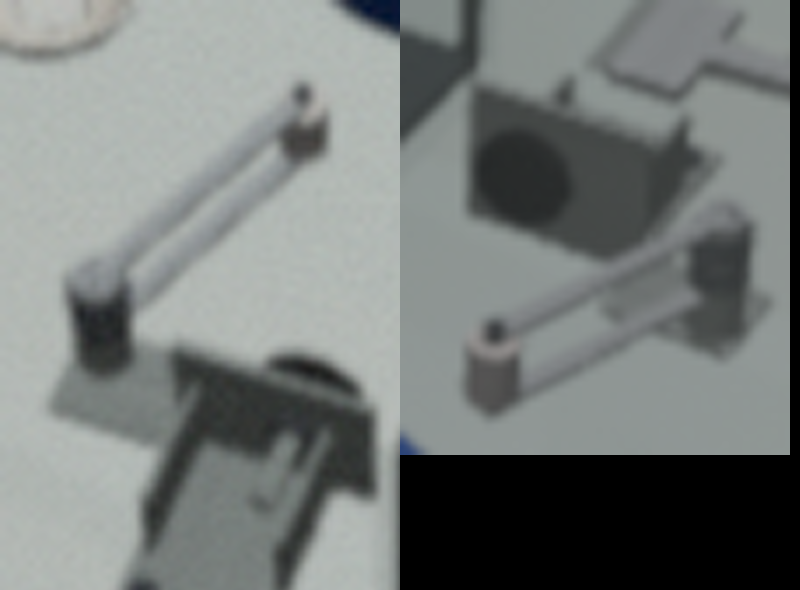

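View pics/tank.png

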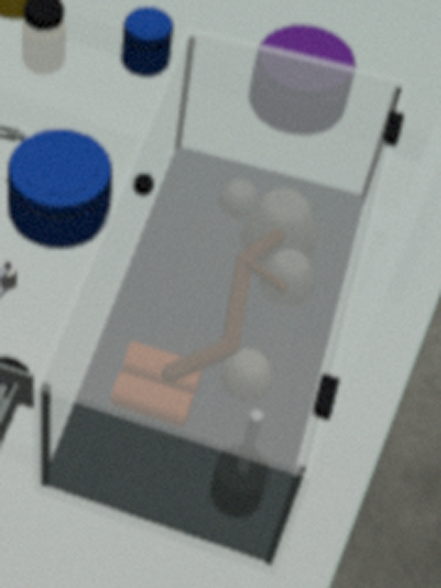

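The crops show these points:
- **Keeper (scene pixels):** roller pin (268.1,248), post top (239,274), plate top edge (250.7,285) to (278,293).
- **Tank (scene pixels):** base corners (338.5,200), (283,337), (413,219), (375,369); lid corners (343,155.5), (427,176), (387,333).

The dot at (323,214) looks like a lid knob. I'll cast rays at the known heights.

Run:
```python
from h import *
np.set_printoptions(precision=4,suppress=True)
for nm,uv,z in [("FLb",(338.5,200.4),0.0),("NLb",(283.4,337.1),0),("FRb",(412.8,218.8),0),("NRb",(375.2,368.6),0),("FLt",(343.4,155.5),.18),("FRt",(427.4,175.9),.18),("NLt",(283.4,297.1),.18),("NRt",(387.4,332.7),.18),("roller",(268.1,248.1),.052),("post",(238.9,274.3),.052),("plateL",(250.7,285),.058),("plateR",(278.1,293.3),.058),("knob",(323.3,215),.18)]:
    print("scene",nm,ray("scene",uv,z)[:2])
for nm,uv,z in [("roller",(308.6,187.1),.052),("post",(341.7,170.7),.052),("plateR",(305,152.1),.058),("plateL",(336,163),.058),("knob",(253,125),.18),("NLb",(205,248),0),("NLt",(196,179),.18),("FLt",(307,86),.18),("FLb",(307,147),0)]:
    print("side",nm,ray("side",uv,z)[:2])
for n in("scene","side"):
    im=cv2.imread(f"pics/{n}0.png");d=np.load(f"pics/{n}0.npy");P=cloud(n,d)
    m=cv2.inRange(cv2.cvtColor(im,cv2.COLOR_BGR2HSV),(100,120,30),(125,255,255))
    for lab,(u,v),z in [("big",(289,210) if n=="scene" else (276,215),.07),("small",(325,152) if n=="scene" else (192,297),.061)]:
        k,l=cv2.connectedComponents(m);L=(l==l[v,u])&(abs(P[...,2]-z-.004)<.006)
        q=np.argwhere(L)[:,::-1];W=np.array([ray(n,x,z)[:2] for x in q])
        print(n,lab,cv2.minEnclosingCircle(W.astype(np.float32)))
    # other objects above table near route
    ok=(d>0)&(P[...,2]>.008)&(P[...,2]<.1)
    for lab,(u,v),z in ([("bowl",(232,232),.028),("tweezA",(232,186),.003),("tweezB",(274,194),.003),("bladeR",(262,350),.006),("scrL",(183,329),.006),("jar",(283,144),.085)] if n=="scene" else [("bowl",(347,224),.028),("tweezA",(345,297),.003),("tweezB",(287,277),.003),("jar",(260,299),.085),("blade",(333,150),.006)]): print(n,lab,ray(n,(u,v),z)[:2])
```

```text
scene FLb [0.6415 0.1834]
scene NLb [ 0.6932 -0.2451]
scene FRb [0.8407 0.2135]
scene NRb [ 0.8977 -0.2186]
scene FLt [0.6434 0.1692]
scene FRt [0.8443 0.1948]
scene NLt [ 0.6949 -0.2495]
scene NRt [ 0.897  -0.2274]
scene roller [ 0.5664 -0.0797]
scene post [ 0.5422 -0.1765]
scene plateL [ 0.5827 -0.192 ]
scene plateR [ 0.6474 -0.1823]
scene knob [ 0.6779 -0.0257]
side roller [ 0.5651 -0.0804]
side post [ 0.539 -0.176]
side plateR [ 0.6446 -0.1772]
side plateL [ 0.5616 -0.1859]
side knob [ 0.6914 -0.047 ]
side NLb [0.6552 0.1612]
side NLt [0.6549 0.1564]
side FLt [ 0.7017 -0.258 ]
side FLb [ 0.7005 -0.2673]
scene big ((0.5608461499214172, 0.04058093577623367), 0.05368450656533241)
scene small ((0.5498257279396057, 0.2899138331413269), 0.02826887182891369)
scene bowl [ 0.4527 -0.0626]
scene tweezA [0.3562 0.0936]
scene tweezB [0.4752 0.121 ]
scene bladeR [ 0.6674 -0.296 ]
scene scrL [ 0.4872 -0.3348]
scene jar [0.4451 0.233 ]
side big ((0.5572784543037415, 0.04936768487095833), 0.05444855988025665)Traceback (most recent call last):
  File "<stdin>", line 12, in <module>
  File "h.py", line 9, in ray
    m=camera_model(n);K=np.array(m["intrinsics"]);V=np.array(m["view"]);R=V[:3,:3];o=-R.T@V[:3,3]
ValueError: time passes only in moves, steps and waits
```

The estimates are:
- **Tank yaw:** about 7°.
- **Keeper origin:** about (0.6125,-0.107).
- **Canister:** about (0.559,0.045), roughly 35–45 mm off the glass.

The tool's present yaw is 13°, which already suits the push. I'll move with the fingers shut to above the canister's robot side.

```bash
python3 -m inch '-1 .024 -.0275 0 0 0 0;-1 .024 -.0275 0 0 0 0;-1 .024 -.0275 0 0 0 0;-1 .024 -.0275 0 0 0 0;-1 .024 -.0275 0 0 0 0;-1 .024 -.0275 0 0 0 0;-1 .024 -.0275 0 0 0 0;-1 .024 -.0275 0 0 0 0;-1 .024 -.0275 0 0 0 0;-1 .024 -.0275 0 0 0 0;-1 .024 -.0275 0 0 0 0;-1 .024 -.0275 0 0 0 0;-1 .024 -.0275 0 0 0 0;-1 .024 -.0275 0 0 0 0;-1 .024 -.0275 0 0 0 0;-1 .024 -.0275 0 0 0 0;-1 .024 -.0275 0 0 0 0;-1 .024 -.0275 0 0 0 0;-1 .024 -.0275 0 0 0 0;-1 0 0 0 0 0 0' 20
python3 - <<'E'
from plant import *
import cv2,numpy as np
m=camera_model("wrist");p,d=snapshot("wrist");cv2.imwrite("pics/w1.png",p[:,:,::-1]);np.savez("pics/w1.npz",d=d,K=m["intrinsics"],V=m["view"])
s=get_state();print(s["tool_pos"],s["eef_rot"],s["contact_force"])
E
```

```text
clock: 1.77
tool_pos: [0.4712, 0.011, 0.2499]
eef_rot: [0.993, 0.119, 0.003, -0.002]
contact_force: [-0.1, 0.7, -0.2]
opening: 0.005
finger_force: 0.0
[0.46902615 0.00706354 0.24957147] [ 9.93120821e-01  1.17086037e-01  9.56003788e-04 -9.89942866e-04] [-1.30323209 -1.02055278 -0.2310905 ]
```

View pics/w1.png

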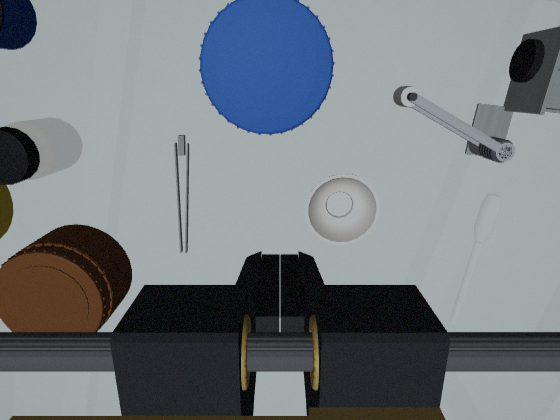

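The wrist view shows the canister's cap centred at about (267,68), the roller at (407,96), the post at (503,151), the bowl at (342,209) and the tweezers' tip at (181,137). The tank is out of view. I'll recompute from this view.

```bash
cat > w.py <<'E'
import numpy as np,cv2
np.set_printoptions(precision=4,suppress=True)
def load(f):
    z=np.load(f);K,V=z["K"],z["V"];R=V[:3,:3];o=-R.T@V[:3,3];return z["d"],K,R,o
def rays(f,uv,zz):
    d,K,R,o=load(f);uv=np.atleast_2d(uv).astype(float)
    w=np.c_[uv,np.ones(len(uv))]@np.linalg.inv(K).T@R;return (o+w*((zz-o[2])/w[:,2])[:,None])[:,:2]
E
python3 - <<'E'
from w import *
f="pics/w1.npz";im=cv2.imread("pics/w1.png")
m=cv2.inRange(cv2.cvtColor(im,cv2.COLOR_BGR2HSV),(100,120,60),(125,255,255))
k,l=cv2.connectedComponents(m);q=np.argwhere(l==l[68,267])[:,::-1]
print("can",cv2.minEnclosingCircle(rays(f,q,.07).astype(np.float32)))
R,P=rays(f,(405,96),.05)[0],rays(f,(503,151),.054)[0]
print("cam",load(f)[3]);print("roller",R,"post",P,"bowl",rays(f,(342,209),.028),"tweez",rays(f,(181,137),.004))
v=P-R;a=np.arctan2(v[1],v[0])-np.arctan2(-92,-37)
ex=np.array([np.cos(a),np.sin(a)]);ey=np.array([-ex[1],ex[0]])
print("len",np.linalg.norm(v),"yaw",np.degrees(a),"O",R+.043*ex-.032*ey,P+.08*ex+.06*ey)
E
```

```text
can ((0.5607807636260986, 0.04461304098367691), 0.05367700383067131)
cam [0.5476 0.0291 0.3866]
roller [ 0.5663 -0.0757] post [ 0.542 -0.174] bowl [[ 0.4496 -0.0572]] tweez [[0.478  0.1163]]
len 0.10117225900904983 yaw 8.021348121864744 O [ 0.6133 -0.1014] [ 0.6128 -0.1034]
```

```bash
python3 -m inch '-1 .011 -.012 .02 0 0 0;-1 .011 -.012 .02 0 0 0;-1 0 0 .035 0 0 0;-1 0 0 .035 0 0 0;-1 0 0 .035 0 0 0;-1 0 0 .035 0 0 0;-1 0 0 .025 0 0 0;-1 0 0 .01 0 0 0;-1 0 0 .005 0 0 0;-1 0 0 0 0 0 0;-1 0 0 0 0 0 0;-1 0 0 0 0 0 0'
python3 -c "
from plant import *
s=get_state();print(s['q'],s['tool_pos'],s['contact_force'])"
```

```text
clock: 2.82
tool_pos: [0.4843, 0.0308, 0.0311]
eef_rot: [0.994, 0.113, 0.001, 0.0]
contact_force: [-0.6, -0.4, 0.3]
opening: 0.004
finger_force: 0.0
[-0.14613058  0.9169656  -0.02054209  2.12209805  0.1635041   0.1014603
 -1.66566902] [0.48433014 0.03079842 0.03114134] [-0.62387345 -0.37430002  0.31365397]
```

```bash
python3 -m inch '-1 .005 .0005 0 0 0 0;-1 .004 .0004 0 0 0 0;-1 .002 .0002 0 0 0 0;-1 .002 .0002 0 0 0 0;-1 .002 .0002 0 0 0 0;-1 .002 .0002 0 0 0 0;-1 .002 .0002 0 0 0 0;-1 .002 .0002 0 0 0 0;-1 .002 .0002 0 0 0 0;-1 .002 .0002 0 0 0 0'
python3 -m inch '-1 .002 .0002 0 0 0 0;-1 .002 .0002 0 0 0 0;-1 .002 .0002 0 0 0 0;-1 .002 .0002 0 0 0 0;-1 .002 .0002 0 0 0 0'
python3 -m inch '-1 .0015 .00015 0 0 0 0;-1 .0015 .00015 0 0 0 0'
```

```text
clock: 3.65
tool_pos: [0.5085, 0.0341, 0.0296]
eef_rot: [0.994, 0.113, -0.0, 0.0]
contact_force: [-3.4, -0.7, 2.1]
opening: 0.005
finger_force: 2.1
clock: 4.07
tool_pos: [0.5187, 0.0356, 0.0296]
eef_rot: [0.994, 0.113, 0.0, -0.0]
contact_force: [-3.8, -0.7, 0.1]
opening: 0.004
finger_force: 1.8
clock: 4.23
tool_pos: [0.5217, 0.0361, 0.0297]
eef_rot: [0.994, 0.113, 0.0, -0.0]
contact_force: [-3.0, -0.6, -0.4]
opening: 0.006
finger_force: 1.7
```

```bash
python3 -m inch '-1 .001 .0001 0 0 0 0;-1 .001 .0001 0 0 0 0;-1 .001 .0001 0 0 0 0'
python3 -m inch '-1 .001 .0001 0 0 0 0;-1 .001 .0001 0 0 0 0'
python3 -m inch '-1 .001 .0001 0 0 0 0'
python3 -m inch '-1 .001 .0001 0 0 0 0'
python3 -m inch '-1 .001 .0001 0 0 0 0' | sed -n 2,4p
```

```text
clock: 4.48
tool_pos: [0.5244, 0.0363, 0.0297]
eef_rot: [0.994, 0.113, 0.0, -0.0]
contact_force: [-3.3, -0.5, -0.4]
opening: 0.003
finger_force: 1.6
clock: 4.65
tool_pos: [0.5264, 0.0365, 0.0297]
eef_rot: [0.994, 0.113, 0.0, -0.0]
contact_force: [-2.8, -0.9, -0.5]
opening: 0.01
finger_force: 1.5
clock: 4.73
tool_pos: [0.5274, 0.0366, 0.0297]
eef_rot: [0.994, 0.113, 0.0, -0.0]
contact_force: [-2.9, -1.3, -0.7]
opening: 0.004
finger_force: 1.5
clock: 4.82
tool_pos: [0.5285, 0.0368, 0.0297]
eef_rot: [0.994, 0.113, 0.0, -0.0]
contact_force: [-3.7, -0.0, -1.1]
opening: 0.009
finger_force: 1.5
tool_pos: [0.5289, 0.0368, 0.0297]
eef_rot: [0.994, 0.113, -0.001, 0.0]
contact_force: [-4.1, -0.3, 0.4]
```

```bash
for i in 1; do python3 -m inch '-1 .001 .0001 0 0 0 0' | sed -n '2p;4p'; done
python3 -m inch '-1 0 0 0 0 0 0' | sed -n '2p;4p'
python3 -c "
from plant import *
import cv2,numpy as np
m=camera_model('wrist');p,d=snapshot('wrist');cv2.imwrite('pics/w2.png',p[:,:,::-1]);np.savez('pics/w2.npz',d=d,K=m['intrinsics'],V=m['view'])
p,d=snapshot('scene');cv2.imwrite('pics/s2.png',cv2.resize(p[140:380,200:440,::-1],None,fx=2.4,fy=2.4))"
```

```text
tool_pos: [0.5289, 0.0368, 0.0296]
contact_force: [-7.5, -0.5, 3.6]
tool_pos: [0.5289, 0.0368, 0.0297]
contact_force: [-4.5, -0.3, 1.3]
```

View pics/w2.png

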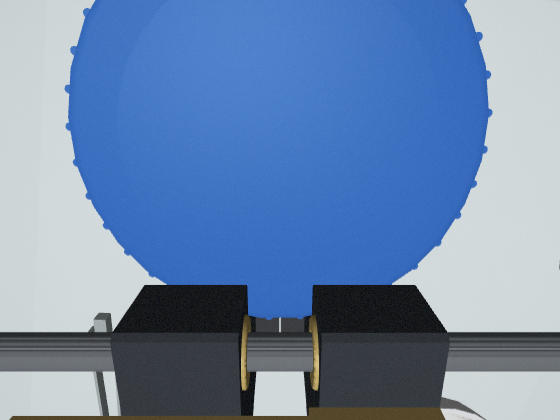

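The canister meets the glass: the tool stalled with the force rising to 7.5 N and settling at 4.5 N. The wrist view shows the cap ahead of the fingers, centred at about column 279. I'll back off, rise and turn the hand half round so the camera side faces away from the tank.

```bash
python3 -m inch '-1 -.005 0 0 0 0 0;-1 -.012 0 0 0 0 0;-1 -.012 0 0 0 0 0;-1 0 0 -.035 0 0 0;-1 0 0 -.035 0 0 0;-1 0 0 -.03 0 0 0;-1 0 0 0 0 0 .12;-1 0 0 0 0 0 .12;-1 0 0 0 0 0 0'
python3 -c "
from plant import *
s=get_state();print(s['q'])"
```

```text
clock: 5.92
tool_pos: [0.5044, 0.0307, 0.131]
eef_rot: [1.0, -0.008, 0.003, -0.0]
contact_force: [-0.5, -0.6, 0.5]
opening: 0.009
finger_force: 0.0
[-0.13725092  0.72867939 -0.02460523  2.03782654  0.04650273  0.36940999
 -1.78613347]
```

```bash
python3 -m inch '-1 0 0 0 0 0 -.121;-1 0 0 0 0 0 -.121;-1 0 0 0 0 0 -.121;-1 0 0 0 0 0 -.121;-1 0 0 0 0 0 -.121;-1 0 0 0 0 0 -.121;-1 0 0 0 0 0 -.121;-1 0 0 0 0 0 -.121;-1 0 0 0 0 0 -.121;-1 0 0 0 0 0 -.121;-1 0 0 0 0 0 -.121;-1 0 0 0 0 0 -.121;-1 0 0 0 0 0 -.121;-1 0 0 0 0 0 -.121;-1 0 0 0 0 0 -.121;-1 0 0 0 0 0 -.121;-1 0 0 0 0 0 -.121;-1 0 0 0 0 0 -.121'
python3 -m inch '-1 0 0 0 0 0 -.121;-1 0 0 0 0 0 -.121;-1 0 0 0 0 0 -.121;-1 0 0 0 0 0 -.121;-1 0 0 0 0 0 -.121;-1 0 0 0 0 0 -.121;-1 0 0 0 0 0 -.121;-1 0 0 0 0 0 -.121;-1 0 0 0 0 0 -.121;-1 0 0 0 0 0 -.121;-1 0 0 0 0 0 0;-1 0 0 0 0 0 0'
python3 -c "
from plant import *
from scipy.spatial.transform import Rotation as R
s=get_state();print(s['q'],R.from_quat(s['eef_rot']).as_matrix())"
```

```text
clock: 7.42
tool_pos: [0.5032, 0.0307, 0.1297]
eef_rot: [0.465, 0.885, 0.001, 0.001]
contact_force: [0.9, -1.0, 0.1]
opening: 0.004
finger_force: 0.0
clock: 8.42
tool_pos: [0.5026, 0.0306, 0.1295]
eef_rot: [-0.115, 0.993, 0.001, 0.001]
contact_force: [-1.3, 0.6, -0.2]
opening: 0.006
finger_force: 0.0
[ 0.3601886   0.87796022 -0.88508561  2.01362827  1.01737189  0.77406294
  0.64173462] [[-9.73473690e-01 -2.28796898e-01  9.76828625e-04]
 [-2.28795483e-01  9.73473541e-01  1.37537891e-03]
 [-1.26559925e-03  1.11540121e-03 -9.99998577e-01]]
```

```bash
python3 -m inch '-1 -.0195 .02 0 0 0 0;-1 -.0195 .02 0 0 0 0;-1 -.0195 .02 0 0 0 0;-1 -.0195 .02 0 0 0 0;-1 0 0 0 0 0 0;-1 0 0 .03 0 0 0;-1 0 0 .03 0 0 0;-1 0 0 .025 0 0 0;-1 0 0 .01 0 0 0;-1 0 0 .005 0 0 0;-1 0 0 0 0 0 0;-1 0 0 0 0 0 0'
python3 - <<'E'
from plant import *
import cv2,numpy as np
s=get_state();print(s["tool_pos"],s["contact_force"])
m=camera_model('wrist');p,d=snapshot('wrist');np.savez('pics/w3.npz',d=d,K=m['intrinsics'],V=m['view'])
q,_=snapshot('scene')
cv2.imwrite('pics/c3.png',np.hstack([cv2.resize(p,(400,300)),cv2.resize(q[130:310,200:440],(400,300))])[:,:,::-1])
E
```

```text
clock: 9.42
tool_pos: [0.56, 0.1267, 0.0307]
eef_rot: [-0.116, 0.993, 0.0, 0.001]
contact_force: [0.1, -0.2, 0.6]
opening: 0.004
finger_force: 0.0
[0.56004291 0.12674042 0.03074955] [ 0.13166042 -0.15989621  0.55852621]
```

View pics/c3.png

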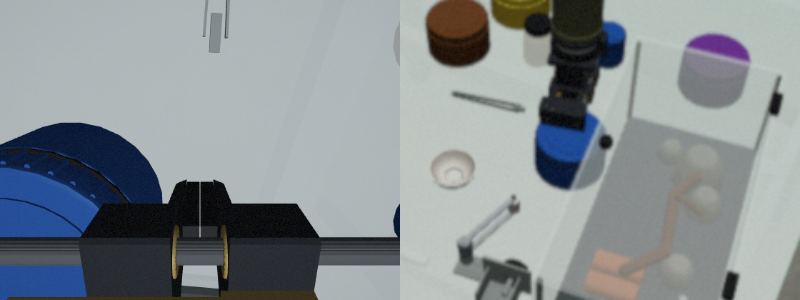

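The hand is behind the canister, which still stands against the glass (scene crop at about (570,150)), and the tweezers and bowl are undisturbed. I'll start the push along the glass.

```bash
python3 -m inch '-1 .0005 -.004 0 0 0 0;-1 .0003 -.003 0 0 0 0;-1 .0002 -.002 0 0 0 0;-1 .0002 -.002 0 0 0 0;-1 .0002 -.002 0 0 0 0;-1 .0002 -.002 0 0 0 0;-1 .0002 -.002 0 0 0 0'
python3 -m inch '-1 .0002 -.002 0 0 0 0;-1 .0002 -.002 0 0 0 0;-1 .0002 -.002 0 0 0 0;-1 .0002 -.002 0 0 0 0;-1 .0002 -.002 0 0 0 0'
python3 -m inch '-1 .0002 -.002 0 0 0 0;-1 .0002 -.002 0 0 0 0;-1 .0002 -.002 0 0 0 0;-1 .0002 -.002 0 0 0 0;-1 .0002 -.002 0 0 0 0'
```

```text
clock: 10.1
tool_pos: [0.5612, 0.1114, 0.0303]
eef_rot: [-0.117, 0.993, 0.002, 0.0]
contact_force: [-2.1, 5.5, 3.4]
opening: 0.003
finger_force: 3.0
clock: 10.52
tool_pos: [0.5623, 0.1016, 0.0303]
eef_rot: [-0.117, 0.993, 0.002, 0.0]
contact_force: [-2.6, 5.0, 3.4]
opening: 0.005
finger_force: 3.1
clock: 10.93
tool_pos: [0.5636, 0.0917, 0.0303]
eef_rot: [-0.117, 0.993, 0.002, -0.0]
contact_force: [-2.9, 5.2, 3.7]
opening: 0.006
finger_force: 3.2
```

```bash
python3 -m inch '-1 .0002 -.002 0 0 0 0;-1 .0002 -.002 0 0 0 0;-1 .0002 -.002 0 0 0 0;-1 .0002 -.002 0 0 0 0;-1 .0002 -.002 0 0 0 0;-1 .0002 -.002 0 0 0 0;-1 .0002 -.002 0 0 0 0;-1 .0002 -.002 0 0 0 0;-1 .0002 -.002 0 0 0 0;-1 .0002 -.002 0 0 0 0'
python3 -m inch '-1 .0002 -.002 0 0 0 0;-1 .0002 -.002 0 0 0 0;-1 .0002 -.002 0 0 0 0;-1 .0002 -.002 0 0 0 0;-1 .0002 -.002 0 0 0 0;-1 .0002 -.002 0 0 0 0;-1 .0002 -.002 0 0 0 0;-1 .0002 -.002 0 0 0 0;-1 .0002 -.002 0 0 0 0;-1 .0002 -.002 0 0 0 0'
python3 - <<'E'
from plant import *
import cv2,numpy as np
q,_=snapshot('scene');q2,_=snapshot('side')
cv2.imwrite('pics/c4.png',np.hstack([cv2.resize(q[150:330,200:440],(400,300)),cv2.resize(q2[90:270,180:420],(400,300))])[:,:,::-1])
E
```

```text
clock: 11.77
tool_pos: [0.5661, 0.0719, 0.0303]
eef_rot: [-0.117, 0.993, 0.002, -0.0]
contact_force: [-3.2, 6.0, 2.6]
opening: 0.003
finger_force: 3.3
clock: 12.6
tool_pos: [0.5688, 0.0519, 0.0303]
eef_rot: [-0.117, 0.993, 0.002, -0.0]
contact_force: [-2.9, 6.2, 4.2]
opening: 0.004
finger_force: 3.3
```

View pics/c4.png

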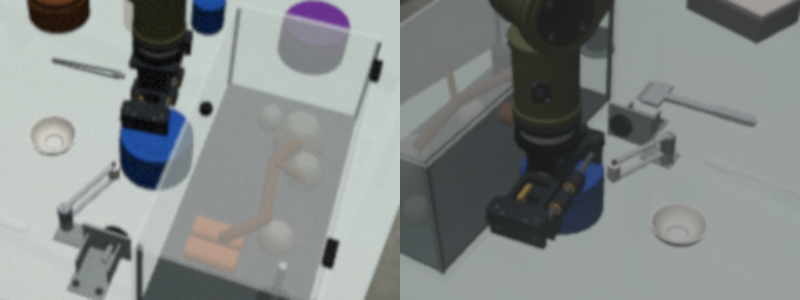

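```bash
python3 -m inch '-1 .0002 -.002 0 0 0 0;-1 .0002 -.002 0 0 0 0;-1 .0002 -.002 0 0 0 0;-1 .0002 -.002 0 0 0 0;-1 .0002 -.002 0 0 0 0;-1 .0002 -.002 0 0 0 0;-1 .0002 -.002 0 0 0 0;-1 .0002 -.002 0 0 0 0;-1 .0002 -.002 0 0 0 0;-1 .0002 -.002 0 0 0 0'
python3 -m inch '-1 .0002 -.002 0 0 0 0;-1 .0002 -.002 0 0 0 0;-1 .0002 -.002 0 0 0 0;-1 .0002 -.002 0 0 0 0;-1 .0002 -.002 0 0 0 0;-1 .0002 -.002 0 0 0 0;-1 .0002 -.002 0 0 0 0;-1 .0002 -.002 0 0 0 0;-1 .0002 -.002 0 0 0 0;-1 .0002 -.002 0 0 0 0'
python3 -m inch '-1 .0002 -.002 0 0 0 0;-1 .0002 -.002 0 0 0 0;-1 .0002 -.002 0 0 0 0;-1 .0002 -.002 0 0 0 0;-1 .0002 -.002 0 0 0 0'
python3 -m inch '-1 .0002 -.002 0 0 0 0;-1 .0002 -.002 0 0 0 0;-1 .0002 -.002 0 0 0 0;-1 .0002 -.002 0 0 0 0'
```

```text
clock: 13.53
tool_pos: [0.5704, 0.0348, 0.0303]
eef_rot: [-0.118, 0.993, 0.004, -0.001]
contact_force: [-6.5, 11.1, 3.0]
opening: 0.006
finger_force: 6.5
clock: 14.37
tool_pos: [0.5701, 0.0168, 0.0303]
eef_rot: [-0.12, 0.993, 0.005, -0.003]
contact_force: [-11.2, 12.8, 7.6]
opening: 0.004
finger_force: 8.6
clock: 14.78
tool_pos: [0.5714, 0.0065, 0.0303]
eef_rot: [-0.12, 0.993, 0.005, -0.003]
contact_force: [-12.3, 12.7, 8.0]
opening: 0.006
finger_force: 8.3
clock: 15.12
tool_pos: [0.5725, -0.0018, 0.0302]
eef_rot: [-0.119, 0.993, 0.005, -0.003]
contact_force: [-12.4, 11.1, 8.7]
opening: 0.003
finger_force: 8.0
```

The sideways push on the glass has grown, so I'll ease the tool off it slightly while going on.

```bash
python3 -m inch '-1 .001 -.001 0 0 0 0;-1 .001 -.001 0 0 0 0'
python3 -m inch '-1 .001 -.0015 0 0 0 0;-1 .0007 -.0015 0 0 0 0'
```

```text
clock: 15.28
tool_pos: [0.5726, -0.0056, 0.0302]
eef_rot: [-0.119, 0.993, 0.004, -0.002]
contact_force: [-7.1, 8.7, 4.8]
opening: 0.005
finger_force: 5.7
clock: 15.45
tool_pos: [0.5722, -0.0098, 0.0301]
eef_rot: [-0.118, 0.993, 0.003, -0.002]
contact_force: [-6.0, 8.2, 5.6]
opening: 0.003
finger_force: 5.4
```

```bash
python3 -m inch '-1 .0002 -.0015 0 0 0 0;-1 .0002 -.0015 0 0 0 0;-1 .0002 -.0015 0 0 0 0;-1 .0002 -.0015 0 0 0 0'
python3 -m inch '-1 .0002 -.001 0 0 0 0;-1 .0002 -.001 0 0 0 0;-1 .0002 -.001 0 0 0 0;-1 .0002 -.001 0 0 0 0'
python3 -m inch '-1 .0002 -.001 0 0 0 0;-1 .0002 -.001 0 0 0 0;-1 .0002 -.001 0 0 0 0'
python3 -m inch '-1 .0001 -.001 0 0 0 0;-1 .0001 -.001 0 0 0 0'
```

```text
clock: 15.78
tool_pos: [0.5723, -0.0155, 0.0302]
eef_rot: [-0.118, 0.993, 0.003, -0.002]
contact_force: [-8.0, 9.0, 7.3]
opening: 0.003
finger_force: 6.1
clock: 16.12
tool_pos: [0.5725, -0.0198, 0.0301]
eef_rot: [-0.118, 0.993, 0.003, -0.002]
contact_force: [-7.5, 8.3, 6.7]
opening: 0.004
finger_force: 5.9
clock: 16.37
tool_pos: [0.5727, -0.0231, 0.0301]
eef_rot: [-0.118, 0.993, 0.003, -0.002]
contact_force: [-8.4, 8.2, 6.7]
opening: 0.004
finger_force: 5.7
clock: 16.53
tool_pos: [0.5729, -0.0252, 0.0301]
eef_rot: [-0.118, 0.993, 0.003, -0.002]
contact_force: [-8.2, 9.0, 6.1]
opening: 0.001
finger_force: 5.7
```

```bash
python3 -m inch '-1 .0004 -.001 0 0 0 0;-1 .0004 -.001 0 0 0 0;-1 .0002 -.001 0 0 0 0' | sed -n '2p;4p'
python3 -m inch '-1 .0001 -.0008 0 0 0 0;-1 .0001 -.0008 0 0 0 0' | sed -n '2p;4p'
python3 -m inch '-1 .0001 -.0008 0 0 0 0;-1 .0001 -.0008 0 0 0 0' | sed -n '2p;4p'
```

```text
tool_pos: [0.573, -0.0288, 0.03]
contact_force: [-7.1, 7.8, 6.2]
tool_pos: [0.5731, -0.0305, 0.03]
contact_force: [-7.6, 7.8, 7.0]
tool_pos: [0.5732, -0.0323, 0.0299]
contact_force: [-7.2, 7.2, 6.4]
```

```bash
python3 -m inch '-1 .0001 -.0008 0 0 0 0;-1 .0001 -.0008 0 0 0 0' | sed -n '2p;4p'
```

```text
tool_pos: [0.5734, -0.0339, 0.0299]
contact_force: [-6.6, 6.4, 5.3]
```

```bash
python3 -m inch '-1 .0001 -.0008 0 0 0 0;-1 .0001 -.0008 0 0 0 0' | sed -n '2p;4p'
python3 -m inch '-1 .0001 -.0008 0 0 0 0;-1 .0001 -.0008 0 0 0 0' | sed -n '2p;4p'
```

```text
tool_pos: [0.5736, -0.0357, 0.0299]
contact_force: [-7.6, 6.7, 7.0]
tool_pos: [0.5738, -0.0375, 0.0299]
contact_force: [-6.6, 6.8, 5.0]
```

```bash
python3 -m inch '-1 .0001 -.0008 0 0 0 0;-1 .0001 -.0008 0 0 0 0' | sed -n '2p;4p'
```

```text
tool_pos: [0.5741, -0.0393, 0.0298]
contact_force: [-6.3, 7.3, 5.8]
```

```bash
python3 -m inch '-1 .0001 -.0008 0 0 0 0;-1 .0001 -.0008 0 0 0 0' | sed -n '2p;4p'
```

```text
tool_pos: [0.5743, -0.041, 0.0298]
contact_force: [-6.1, 6.1, 4.6]
```

```bash
python3 -m inch '-1 .0001 -.0008 0 0 0 0;-1 .0001 -.0008 0 0 0 0' | sed -n '2p;4p'
```

```text
tool_pos: [0.5745, -0.0427, 0.0298]
contact_force: [-5.5, 5.3, 5.5]
```

```bash
python3 -m inch '-1 .0001 -.0008 0 0 0 0;-1 .0001 -.0008 0 0 0 0' | sed -n '2p;4p'
```

```text
tool_pos: [0.5748, -0.0446, 0.0297]
contact_force: [-6.2, 5.4, 5.0]
```

```bash
python3 -m inch '-1 .0001 -.0008 0 0 0 0;-1 .0001 -.0008 0 0 0 0' | sed -n '2p;4p'
```

```text
tool_pos: [0.575, -0.0462, 0.0297]
contact_force: [-5.8, 6.1, 5.0]
```

```bash
python3 -m inch '-1 .0001 -.0008 0 0 0 0;-1 .0001 -.0008 0 0 0 0' | sed -n '2p;4p'
```

```text
tool_pos: [0.5752, -0.048, 0.0297]
contact_force: [-6.1, 5.9, 4.4]
```

```bash
python3 -m inch '-1 .0001 -.0008 0 0 0 0' | sed -n '2p;4p'
```

```text
tool_pos: [0.5753, -0.0488, 0.0297]
contact_force: [-5.7, 5.2, 4.7]
```

```bash
python3 -m inch '-1 .0001 -.0008 0 0 0 0' | sed -n '2p;4p'
```

```text
tool_pos: [0.5755, -0.0496, 0.0297]
contact_force: [-5.8, 6.2, 4.8]
```

```bash
python3 -m inch '-1 .0001 -.0008 0 0 0 0' | sed -n '2p;4p'
python3 - <<'E'
from plant import *
import cv2,numpy as np
q,_=snapshot('scene');q2,_=snapshot('side')
cv2.imwrite('pics/c5.png',np.hstack([cv2.resize(q[205:325,215:335],(400,400),interpolation=2),cv2.resize(q2[110:230,260:380],(400,400),interpolation=2)])[:,:,::-1])
E
```

```text
tool_pos: [0.5755, -0.0504, 0.0297]
contact_force: [-6.2, 5.3, 4.5]
```

View pics/c5.png

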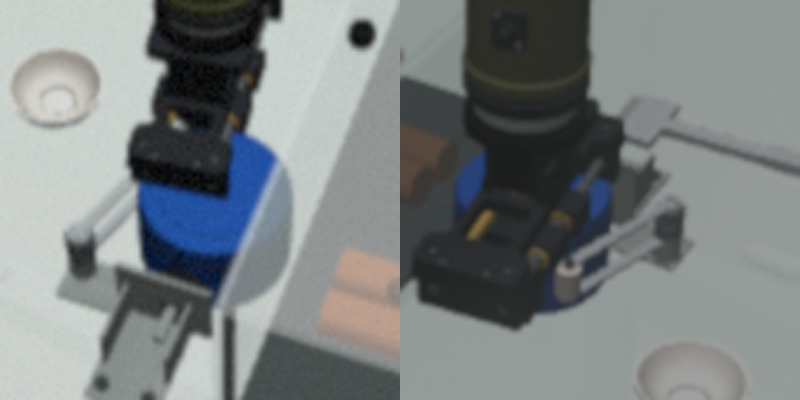

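The canister is past the roller and close to the stop plate, still against the glass. The roller at about (568,270) in the right crop is behind it. The stop hasn't been felt yet, so I'll go on.

```bash
python3 -m inch '-1 .0001 -.0008 0 0 0 0' | sed -n '2p;4p'
```

```text
tool_pos: [0.5757, -0.0514, 0.0296]
contact_force: [-5.6, 4.7, 3.6]
```

```bash
python3 -m inch '-1 .0001 -.0008 0 0 0 0' | sed -n '2p;4p'
```

```text
tool_pos: [0.5758, -0.0523, 0.0296]
contact_force: [-5.4, 6.7, 3.2]
```

```bash
python3 -m inch '-1 .0001 -.0008 0 0 0 0' | sed -n '2p;4p'
```

```text
tool_pos: [0.5758, -0.0523, 0.0297]
contact_force: [-5.9, 7.2, 3.1]
```

```bash
python3 -m inch '-1 .0001 -.0008 0 0 0 0' | sed -n '2p;4p'
```

```text
tool_pos: [0.5758, -0.0523, 0.0297]
contact_force: [-5.9, 9.0, 2.8]
```

The tool has stopped at y = -0.0523 with the force climbing, so this is the stop. I'll press once more lightly, hold, then ease back and rise.

```bash
python3 -m inch '-1 .0001 -.0008 0 0 0 0;-1 0 0 0 0 0 0;-1 0 0 0 0 0 0' | sed -n '2p;4p'
python3 -m inch '-1 0 .001 0 0 0 0;-1 .0005 .001 0 0 0 0;-1 .001 .002 0 0 0 0;-1 .001 .004 0 0 0 0;-1 0 .006 0 0 0 0;-1 0 .01 0 0 0 0;-1 0 0 -.02 0 0 0;-1 0 0 -.035 0 0 0;-1 0 0 -.04 0 0 0;-1 0 0 -.04 0 0 0;-1 0 0 -.04 0 0 0;-1 .03 .02 -.02 0 0 0;-1 .03 .03 0 0 0 0;-1 .03 .03 0 0 0 0;-1 .03 .03 0 0 0 0;-1 0 0 0 0 0 0;-1 0 0 0 0 0 0'
python3 - <<'E'
from plant import *
import cv2,numpy as np
m=camera_model('wrist');w,d=snapshot('wrist');np.savez('pics/w6.npz',d=d,K=m['intrinsics'],V=m['view'])
q,_=snapshot('scene');q2,_=snapshot('side')
cv2.imwrite('pics/c6.png',np.hstack([cv2.resize(q[205:325,215:335],(400,400),interpolation=2),cv2.resize(q2[110:230,260:380],(400,400),interpolation=2)])[:,:,::-1])
E
```

```text
tool_pos: [0.5758, -0.0523, 0.0297]
contact_force: [-5.9, 8.8, 3.0]
clock: 20.97
tool_pos: [0.4288, 0.0448, 0.2251]
eef_rot: [-0.118, 0.993, -0.001, -0.0]
contact_force: [1.2, -0.2, 0.3]
opening: 0.0
finger_force: 0.0
```

View pics/c6.png

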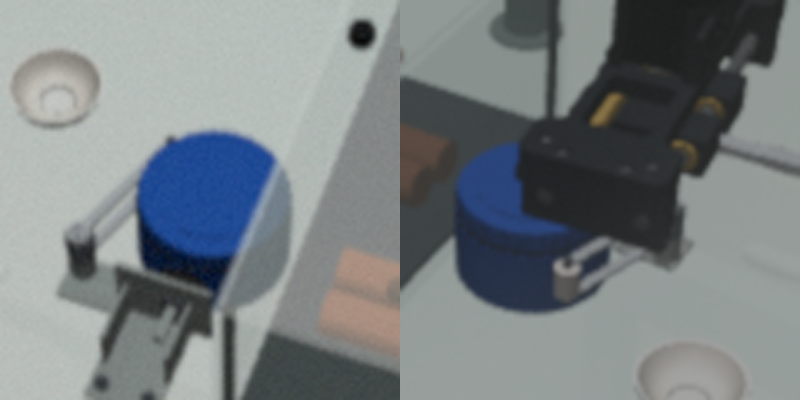

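The canister stands home against the glass and the stop, with the roller behind it at about (568,275) in the right crop, and the arm is clear. I'm handing in.

```bash
python3 -c "
from plant import *
print(r.finish_job())"
```

```text
the job is handed in; nothing more can be done
None
```

The canister is home: I set it against the front glass, pushed it along past the roller and pressed it onto the stop at about 11 N, then handed the job in at about 21 s. The highest push was about 18 N, with some 11 N of it towards the glass near the roller; I then eased that off.

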